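Rescue the toffees from the knocked-over tin

TASK

The tall square tin on the party table has been knocked over with four wrapped toffees still inside. Pick it up, tip all the toffees out into the white bowl without handling them with the fingers, then stand the empty tin upright, mouth up, in the middle of the round wooden board, setting it down gently. Leave the bowl where it is and do not disturb the present, the hats or anything else on the table.

Things in the scene. Friction and masses are not known exactly. Their poses are not given: they have to be found in the camera images.
- tin: Plain steel tin: square tube, 60 x 60 mm outside, 120 mm long, one end closed (4 mm), walls 3 mm, 160 g. It starts lying on a flat side. Origin at its middle (30 mm from each side, 60 mm from each end). x runs along it towards the open mouth (at +60 mm), so x points up when it stands mouth up; y, z across its sides. The present stands 38 mm beyond the mouth and bars a hand leaning that way.
- bowl: White round bowl, loose, 170 mm across at the rim and 60 mm high, about 600 g. Origin at the centre of its underside, z up.
- board: Fixed round wooden board, 140 mm across and 8 mm thick. Origin at the centre of its underside (on the table), z up.
- sweet1: Wrapped toffee, a rounded white block with a gold band, 26 x 22 x 22 mm, 14 g, starting inside the tin near its closed end. Origin at its centre, x along its length.
- sweet2: Wrapped toffee, a rounded white block with a gold band, 26 x 22 x 22 mm, 14 g, starting inside the tin near its closed end. Origin at its centre, x along its length.
- sweet3: Wrapped toffee, a rounded white block with a gold band, 26 x 22 x 22 mm, 14 g, starting inside the tin near its closed end. Origin at its centre, x along its length.
- sweet4: Wrapped toffee, a rounded white block with a gold band, 26 x 22 x 22 mm, 14 g, starting inside the tin near its closed end. Origin at its centre, x along its length.
- present: Bystander: brown gift box with a ribbon, 80 x 80 x 110 mm, standing in front of the tin's mouth. Origin at the centre of its underside.
- hat1: Bystander: white paper party hat (cone), 80 mm across, 130 mm high, at the left side. Origin at the centre of its underside.
- hat2: Bystander: the same party hat, at the right side. Origin at the centre of its underside.
- spoon: Bystander: brass spoon 150 mm long lying along x on the left of the middle. Origin at its underside, handle to -x.
- server: Bystander: cake server 180 mm long lying along x on the right of the middle. Origin at its underside, handle to -x.
- tumbler: Bystander: drinking glass 68 mm across, 115 mm high, at the left side. Origin at the centre of its underside.

How it is judged:
On the way:
1. All four toffees are in the bowl (horizontal distance between each of sweet1, sweet2, sweet3, sweet4 and bowl below 0.078 m and z of sweet1 in the frame of bowl between 0 and 0.062 m and z of sweet2 in the frame of bowl between 0 and 0.062 m and z of sweet3 in the frame of bowl between 0 and 0.062 m and z of sweet4 in the frame of bowl between 0 and 0.062 m), for 0.2 s.
At the end, for the whole second after the job is handed in: All four toffees lie in the bowl (their centres within 78 mm of its axis and not above its rim), the bowl is level, and the tin stands at rest on the wooden board, mouth up, within 0.12 rad of upright, its axis within 40 mm of the board's centre (all of step 1 and angle between tin's own x axis and vertical below 0.12 rad and horizontal distance between tin and board below 0.04 m and z of tin in the frame of board between 0.06 and 0.076 m and linear speed of tin below 0.03 m/s and angle between bowl's own z axis and vertical below 0.15 rad); the robot touches nothing.
It fails at once if A toffee is squeezed or pushed by the fingers (over 3 N) (contact force between the fingers and sweet1 above 3 N or contact force between the fingers and sweet2 above 3 N or contact force between the fingers and sweet3 above 3 N or contact force between the fingers and sweet4 above 3 N).
It fails at once if The tin is dropped (from over about 8 mm) or slammed down on the board: it moves faster than 0.4 m/s, upright, within 30 mm of standing on the board (horizontal distance between tin and board below 0.07 m and z of tin in the frame of board below 0.098 m and angle between tin's own x axis and vertical below 0.4 rad and linear speed of tin above 0.4 m/s).
It fails at once if The bowl is moved by more than 50 mm (distance of bowl from where it was at the start of the episode above 0.05 m).
It fails at once if A bystander (present, hat, spoon, cake server or glass) is moved by more than 40 mm (distance of any of present, hat1, hat2, spoon, server, tumbler from where it was at the start of the episode above 0.04 m).
It also fails if it takes over 61 s, if anything falls off the work surface, if the arm or the gripper's body presses on something with over 40 N, if the wrist force passes 120 N, or if a joint passes its speed limit or range.

ROBOT

A 6-joint arm with a two-finger parallel gripper is mounted at the origin on the work surface. World frame = base frame: x ahead of the robot, y to its left, z up, the work surface at z = 0. Lengths are in m, angles in rad, forces in N, time in s.
With the tool pointing down it reaches from about 0.3 to 0.875 m from the base axis. Payload 6.4 kg.
Tool frame: the origin (TCP) lies at the centre of the arm's flange, where the gripper is bolted on; the fingertips stand 166 mm ahead of it and the grasp point (between the pads) lies 147 mm ahead of it; x points along the fingers, z is the direction in which the jaws open and shut, and the axes are right-handed (so a half turn about x gives the same grasp; the last joint's range is limited). The gripper opens to 88 mm and grips with 3 to 60 N. Pads are 18 mm wide; open, the fingers measure 123 mm over their backs; the gripper's body (75 mm by 187 mm) begins 45 mm behind the grasp point.
Start: joints at [0.97, 0.181, 1.607, -0, 1.354, -0.206], TCP at [0.221, 0.531, 0.405] pointing down, gripper open.
Joint ranges: [-2.99, 2.99], [-0.89, 2.07], [0.3, 2.58], [-1.14, 4.28], [0, 2.63], [-3.12, 3.12]. Speed limits (rad/s): [2.57, 2.57, 3.01, 3.14, 3.14, 3.14].

INTERFACE

Orientations are given as a unit quaternion [w, x, y, z].
In Python, from plant import bot gives the robot as it stands.
- The arm moves only by the tool arm_command, never from a script. Its argument "targets" is a list of rows, each a list of 3 entries, a list of its own where there are three numbers: the turn, a rotation vector about the tool's x, y, z in degrees, then the shift along the tool's x, y, z in cm, then the gripper's target within -1 to 1 (fully open at 1, half-way at 0, shut at -1). In form: [[[wx, wy, wz], [dx, dy, dz], hand], ...]. A call has 1 to 5 rows; each row shifts and turns the commanded pose from where the row before left it, along the tool's axes as they then stand; what a row does not reach is not made up. A row lasts 1/10 s, in which the tool goes at most 50 mm and 8.59 degrees, less where a joint would pass 70% of its speed; a pose out of reach is approached as far as the arm can. A call is refused whole if a number of a shift passes 5 or a number of a turn 8.59, either way. A call with a gripper value outside its range is refused whole. The fingers move at their own pace and stop on an object; the grip force is fixed at half the most. Time passes only in rows, so rows that do not move let the fingers close. It gives the time, the measured TCP pose, the force and the opening at its end, in the units of the state.
- bot.observe(): the state, without advancing time (a new reading comes with each control period).
- bot.snapshot(name): name is "scene" or "top" or "wrist"; returns a dict with "frame" (400x640x3 uint8, red, green, blue), "fovy" (degrees; the focal length in pixels is half the picture's height over the tangent of half this angle, whatever the lens; pixels are square), "cx", "cy" (the principal point, pixels), "rvec" (rotation vector, rad) and "tvec" (3), from world to camera coordinates, as OpenCV has them. Camera axes: x right, y down, z forward; pixel columns grow to the right and rows downward; lengths in m; the calibration is good to about 2 mm. A picture is of the moment at which its call begins. There is no depth.
- bot.finish_job(): hands the job in, once; it reports no verdict.
The state is a dict: "clock": time; "joint_pos": joint angles; "joint_velocities": joint speeds; "joint_torque": joint torques, N m; "ee_pos": TCP position; "tcp_rot": TCP orientation; "ft_force": force on the tool from outside, world axes, zero at the start; "torque": the same for the moment, N m; "opening": finger opening in m.
Only numpy, scipy, OpenCV 4.12 (cv2) and the standard library are available. Lean on these libraries where they do the work, as an engineer would, in place of code of your own. Each camera call takes 0.05 s, during which the arm holds its last target. There are 200 camera calls.

## Working session

There is one attempt and no reset: what is moved stays moved. The work goes in short steps, Python scripts to look and compute and a tool call to move; the robot and the scene stay as the last step left them, time stands still between calls to the robot, and variables do not carry over. Pictures are saved under pics/ and viewed, about 8 in all and at most 12, crops included, and the job is handed in when it is done.

Besides the shell and the picture viewer there is one more tool, called after ">>>" by a JSON object that holds its "api" and its "payload". arm_command: Moves the arm, as the interface text tells. Its arguments: {"type":"object","properties":{"targets":{"type":"array","items":{"type":"array"}}},"required":["targets"]}

```bash
mkdir -p pics; cat > h.py <<'E'
import numpy as np, cv2, json
from scipy.spatial.transform import Rotation as R
from plant import bot
def snap(n,f):
    s=bot.snapshot(n); cv2.imwrite('pics/'+f,s['frame'][:,:,::-1])
    json.dump({k:np.asarray(v).tolist() for k,v in s.items() if k!='frame'},open('pics/'+f+'.json','w')); return s
def cam(f):
    s=json.load(open('pics/'+f+'.json')); fl=200/np.tan(np.radians(s['fovy'])/2)
    K=np.array([[fl,0,s['cx']],[0,fl,s['cy']],[0,0,1]]); return K,cv2.Rodrigues(np.array(s['rvec']))[0],np.array(s['tvec']).ravel()
def ray(f,u,v,z):
    K,Rm,t=cam(f); d=Rm.T@np.linalg.inv(K)@[u,v,1]; c=-Rm.T@t; return c+d*(z-c[2])/d[2]
def proj(f,p):
    K,Rm,t=cam(f); q=K@(Rm@np.array(p)+t); return q[:2]/q[2]
E
python3 - <<'E'
from h import *
for n in('scene','top'): s=snap(n,n+'0.png'); print(s['fovy'],s['cx'],s['cy'],-cv2.Rodrigues(np.array(s['rvec']))[0].T@np.array(s['tvec']).ravel())
print(bot.observe())
E
```

```text
50.60180676714139 320.2174965478582 198.7296952548162 [1.44156744 0.24049889 0.79403391]
47.405461429239196 320.45416918859024 197.04908898490797 [0.39704084 0.02376041 1.4156609 ]
{'clock': 0.1, 'joint_pos': array([ 9.69667015e-01,  1.81455511e-01,  1.60789941e+00, -1.13824905e-05,
        1.35380563e+00, -2.06327239e-01]), 'joint_velocities': array([ 0.00075074, -0.00100485, -0.00260495, -0.00159983, -0.00151815,
        0.00088791]), 'joint_torque': array([ 1.39303760e-03, -4.34821594e+01, -3.42696440e+01,  7.05238036e-02,
        3.41397815e-02, -3.40610177e-05]), 'ee_pos': array([0.22102834, 0.53057565, 0.40391051]), 'tcp_rot': array([ 0.58783691, -0.39243977,  0.58886287,  0.39201953]), 'ft_force': array([-0.02772836,  0.64018901, -0.08454058]), 'torque': array([-0.01303333, -0.03343561, -0.02103283]), 'opening': 0.08812446326231897}
```

View pics/top0.png

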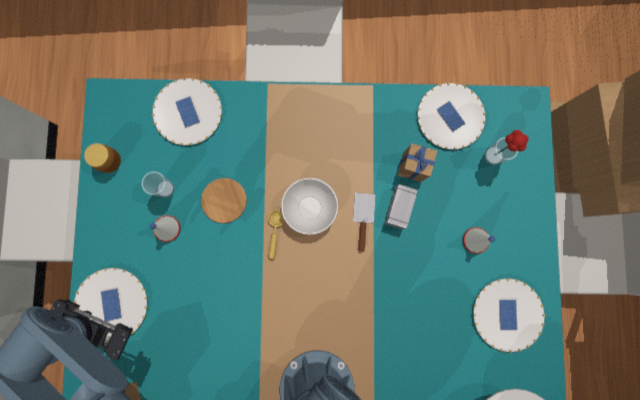

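View pics/scene0.png

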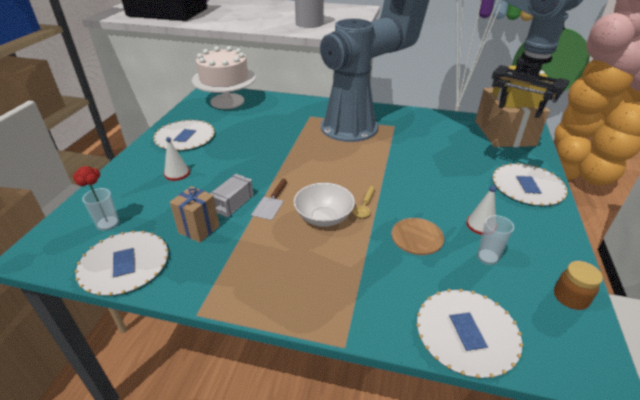

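Top view: tin at (403,207) with its mouth towards the present at (418,162), bowl at (310,207) and board at (224,200). The spoon lies at (273,235), the server at (363,220). The scene view agrees. I'll enlarge the tin.

```bash
python3 - <<'E'
from h import *
im=cv2.imread('pics/top0.png')
cv2.imwrite('pics/c1.png',cv2.resize(im[140:260,340:460],None,fx=5,fy=5,interpolation=cv2.INTER_CUBIC))
for n,u,v,z in(('tin',403,207,.06),('bowlrim',309.5,207,.06),('board',224,200.5,.008),('present',420,155,.11),('bowlL',281,207,.06),('bowlR',338,207,.06),('hatR',477,240,0)): print(n,ray('top0.png',u,v,z).round(3))
E
```

```text
tin [ 0.538 -0.253  0.06 ]
bowlrim [0.535 0.028 0.06 ]
board [0.557 0.293 0.008]
present [ 0.687 -0.294  0.11 ]
bowlL [0.533 0.113 0.06 ]
bowlR [ 0.536 -0.057  0.06 ]
hatR [ 0.444 -0.495  0.   ]
```

View pics/c1.png

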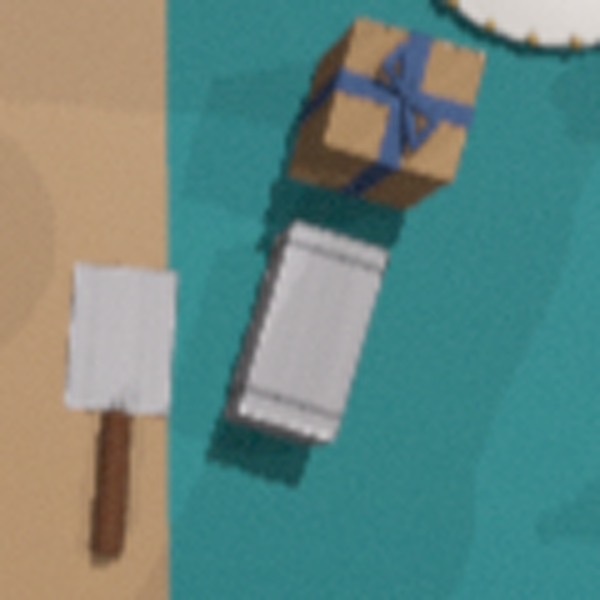

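The crop shows the tin's top-face corners at about (293,224), (387,250), (335,440) and (240,411), with the present 38 mm beyond the mouth end.

```bash
python3 - <<'E'
from h import *
P=[ray('top0.png',340+(u-2)/5,140+(v-2)/5,.06)[:2] for u,v in((293,224),(387,250),(335,440),(240,411))]
P=np.array(P);print(P.round(4)); c=P.mean(0); ax=(P[0]+P[1]-P[2]-P[3])/2; print('c',c,'len',np.linalg.norm(ax),'wid',np.linalg.norm(P[0]+P[3]-P[1]-P[2])/2,'yaw',np.degrees(np.arctan2(ax[1],ax[0])))
s=bot.observe(); q=s['tcp_rot']; M=R.from_quat(q[[1,2,3,0]]).as_matrix(); print(M.round(3))
E
```

```text
[[ 0.6067 -0.2388]
 [ 0.5916 -0.2956]
 [ 0.4765 -0.2627]
 [ 0.4932 -0.2059]]
c [ 0.54198045 -0.25074494] len 0.11894694257878827 wid 0.05899680883323697 yaw -16.088970274777044
[[-0.001 -0.923  0.385]
 [-0.001  0.385  0.923]
 [-1.     0.    -0.002]]
```

```bash
cat >> h.py <<'E'
def pose():
    s=bot.observe(); q=s['tcp_rot']; M=R.from_quat(q[[1,2,3,0]]).as_matrix()
    open('log.txt','a').write(json.dumps([s['joint_pos'].tolist(),s['ee_pos'].tolist(),M.tolist()])+'\n')
    return s['ee_pos'],M,s
def todo(p,Mt):
    e,M,s=pose(); print('t',round(s['clock'],2),'q',s['joint_pos'].round(2),'F',s['ft_force'].round(1),'op',s['opening'].round(4),'p',e.round(4))
    print('shift tool now cm',(M.T@(p-e)*100).round(2),' after turn',(Mt.T@(p-e)*100).round(2),' turn deg',np.degrees(R.from_matrix(M.T@Mt).as_rotvec()).round(2))
def frame(x,z):
    x=np.array(x)/np.linalg.norm(x); z=np.array(z)-np.dot(z,x)*x; z/=np.linalg.norm(z); return np.c_[x,np.cross(z,x),z]
a=np.radians(-16.1); m=np.array([np.cos(a),np.sin(a),0]); n=np.array([-m[1],m[0],0]); up=np.array([0,0,1.])
C=np.array([.542,-.251,0])
def grasp(th=12,back=0,off=.02,gz=.034):
    t=np.radians(th); x=-np.sin(t)*m-np.cos(t)*up; Mt=frame(x,n); return C+off*m+gz*up-(.147+back)*x,Mt
E
python3 - <<'E'
from h import *
p,M=grasp(0,.12); print(p,M.round(3)); todo(p,M)
p,M=grasp(12,.12); todo(p,M)
E
```

```text
[ 0.56121558 -0.25654629  0.301     ] [[-0.    -0.961  0.277]
 [ 0.     0.277  0.961]
 [-1.     0.     0.   ]]Traceback (most recent call last):
  File "<stdin>", line 2, in <module>
  File "h.py", line 19, in todo
    e,M,s=pose(); print('t',round(s['clock'],2),'q',s['joint_pos'].round(2),'F',s['ft_force'].round(1),'op',s['opening'].round(4),'p',e.round(4))
                                                                                                            ^^^^^^^^^^^^^^^^^^
AttributeError: 'float' object has no attribute 'round'
```

```bash
sed -i "s/s\['opening'\].round(4)/round(float(s['opening']),4)/" h.py; python3 - <<'E'
from h import *
p,M=grasp(12,.12); todo(p,M)
E
```

```text
t 0.1 q [ 0.97  0.18  1.61 -0.    1.35 -0.21] F [-0.   0.6 -0.1] op 0.0881 p [0.221  0.5306 0.4039]
shift tool now cm [ 10.94 -67.2  -58.93]  after turn [ -1.85 -61.01 -66.19]  turn deg [-6.51  0.6  11.96]
```

>>> {"api": "arm_command", "payload": {"targets": [[[0, 0, 0], [0, -3.3, -2.9], 1], [[0, 0, 0], [0, -3.3, -2.9], 1], [[0, 0, 0], [0, -3.3, -2.9], 1], [[0, 0, 0], [0, -3.3, -2.9], 1], [[0, 0, 0], [0, -3.3, -2.9], 1]]}}

```text
clock: 0.6
ee_pos: [0.3179, 0.3319, 0.4044]
tcp_rot: [0.588, -0.392, 0.588, 0.392]
ft_force: [1.2, -0.2, -0.9]
opening: 0.0882
```

>>> {"api": "arm_command", "payload": {"targets": [[[0, 0, 0], [0, -3.3, -2.9], 1], [[0, 0, 0], [0, -3.3, -2.9], 1], [[0, 0, 0], [0, -3.3, -2.9], 1], [[0, 0, 0], [0, -3.3, -2.9], 1], [[0, 0, 0], [0, -3.3, -2.9], 1]]}}

```text
clock: 1.1
ee_pos: [0.4145, 0.1344, 0.4046]
tcp_rot: [0.588, -0.392, 0.588, 0.392]
ft_force: [-0.3, 1.1, -1.1]
opening: 0.0879
```

>>> {"api": "arm_command", "payload": {"targets": [[[0, 0, 0], [0, -3.3, -2.9], 1], [[0, 0, 0], [0, -3.3, -2.9], 1], [[0, 0, 0], [0, -3.3, -2.9], 1], [[0, 0, 0], [0, -3.3, -2.9], 1], [[0, 0, 0], [0, -3.3, -2.9], 1]]}}

```text
clock: 1.6
ee_pos: [0.5111, -0.063, 0.4044]
tcp_rot: [0.588, -0.392, 0.588, 0.392]
ft_force: [-0.2, 1.1, 0.3]
opening: 0.0878
```

>>> {"api": "arm_command", "payload": {"targets": [[[0, 0, 0], [0, -3.3, -2.9], 1], [[0, 0, 0], [0, -3.3, -2.9], 1], [[0, 0, 0], [0, -3.3, -2.9], 1], [[-3.2, 0, 6], [0, -3.3, -2.9], 1], [[-3.2, 0, 6], [0, 0, 0], 1]]}}

```text
clock: 2.1
ee_pos: [0.5886, -0.2237, 0.4036]
tcp_rot: [0.521, -0.359, 0.605, 0.484]
ft_force: [-0.1, 0.8, -0.5]
opening: 0.088
```

```bash
python3 - <<'E'
from h import *
p,M=grasp(12,.12); todo(p,M)
E
```

```text
t 2.1 q [-0.54  0.37  1.38 -0.04  1.6  -1.82] F [-0.1  0.8 -0.5] op 0.088 p [ 0.5886 -0.2237  0.4036]
shift tool now cm [ 9.74 -6.05 -4.02]  after turn [ 9.81 -6.01 -3.92]  turn deg [-0.16  0.7  -0.2 ]
```

>>> {"api": "arm_command", "payload": {"targets": [[[0, 0.7, 0], [0, -3, -2], 1], [[0, 0, 0], [0, -3, -2], 1], [[0, 0, 0], [3.3, 0, 0], 1], [[0, 0, 0], [3.3, 0, 0], 1], [[0, 0, 0], [3.2, 0, 0], 1]]}}

```text
clock: 2.6
ee_pos: [0.6132, -0.2682, 0.294]
tcp_rot: [0.518, -0.363, 0.607, 0.482]
ft_force: [0.4, -0.3, -0.6]
opening: 0.0885
```

```bash
python3 - <<'E'
from h import *
p,M=grasp(12,.12); todo(p,M); snap('wrist','w1.png')
p,M=grasp(12,0); todo(p,M)
from scipy.optimize import least_squares
D=[json.loads(l) for l in open('log.txt')]
Ry=lambda t:R.from_euler('y',t).as_matrix(); Rz=lambda t:R.from_euler('z',t).as_matrix()
def fk(q,P):
    h,a,b,d,o,e=P; A=Rz(q[0])@Ry(q[1]); B=A@Ry(q[2])@Rz(q[3]); Cc=B@Ry(q[4])@Rz(q[5])
    return Rz(q[0])@[o,0,h]+A@[e,0,a]+B@[0,0,b]+Cc@[0,0,d],Cc
f=lambda P:np.r_[np.concatenate([fk(q,P)[0]-p for q,p,_ in D]),.02*(P-np.array([.35,.4,.4,.1,0,0]))]
s=least_squares(f,[.35,.4,.4,.1,0,0]); print(s.x.round(4),np.abs(s.fun[:-6]).max())
for q,p,Mm in D: print((fk(q,s.x)[1].T@np.array(Mm)).round(3).tolist())
E
```

```text
t 2.6 q [-0.58  0.56  1.35 -0.06  1.44 -1.85] F [ 0.4 -0.3 -0.6] op 0.0885 p [ 0.6132 -0.2682  0.294 ]
shift tool now cm [-0.16 -0.2  -0.33]  after turn [-0.16 -0.2  -0.33]  turn deg [-0.04  0.01 -0.04]
t 2.65 q [-0.58  0.56  1.36 -0.06  1.44 -1.85] F [-1.6  1.7 -3.4] op 0.0882 p [ 0.611  -0.2668  0.2877]
shift tool now cm [11.16 -0.43 -0.42]  after turn [11.17 -0.32 -0.39]  turn deg [-0.01  0.17 -0.56]
[-0.2318 -0.1606  0.5218 -0.934  -0.0771  0.1394] 0.10379770188801718
[[-0.0, 0.0, -1.0], [0.0, 1.0, 0.0], [1.0, -0.0, -0.0]]
[[-0.0, 0.0, -1.0], [0.0, 1.0, 0.0], [1.0, -0.0, -0.0]]
[[-0.0, 0.0, -1.0], [-0.0, 1.0, 0.0], [1.0, 0.0, -0.0]]
[[-0.0, 0.0, -1.0], [-0.0, 1.0, 0.0], [1.0, 0.0, -0.0]]
[[-0.0, 0.0, -1.0], [-0.0, 1.0, 0.0], [1.0, 0.0, -0.0]]
```

View pics/w1.png

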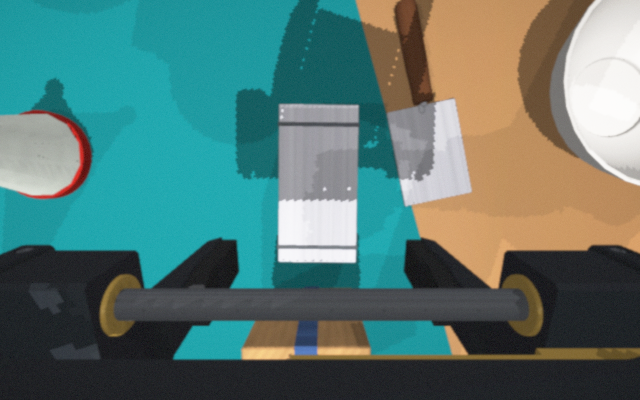

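Wrist view: the tin is centred between the fingertips (edges 278–358, tips at 237 and 405), with the present behind at the bottom edge. My arm model needs a sideways offset, so I'll refit it.

```bash
cat >> h.py <<'E'
from scipy.optimize import least_squares
Ry=lambda t:R.from_euler('y',t).as_matrix(); Rz=lambda t:R.from_euler('z',t).as_matrix()
def fk(q,P):
    h,a,b,d,o,e,g,f=P; A=Rz(q[0])@Ry(q[1]); B=A@Ry(q[2])@Rz(q[3]); Cc=B@Ry(q[4])@Rz(q[5])
    return Rz(q[0])@[o,0,h]+A@[e,g,a]+B@[0,f,b]+Cc@[0,0,d],Cc@np.array([[0,0,-1.],[0,1,0],[1,0,0]])
P0=np.array([.3,.4,.4,.1,0,0,.06,.06])
def fit():
    D=[json.loads(l) for l in open('log.txt')]
    F=lambda P:np.r_[np.concatenate([fk(q,P)[0]-p for q,p,_ in D]),.005*(P-P0)*[1,1,1,1,5,5,1,1]]
    s=least_squares(F,P0); return s.x,np.abs(s.fun[:-8]).max()
E
python3 - <<'E'
from h import *
print([x for x in fit()])
K,Rm,t=cam('w1.png'); e,M,s=pose(); print('cam in tool',(M.T@(-Rm.T@t-np.array([.6132,-.2682,.294]))).round(3),'look',(M.T@Rm.T[:,2]).round(3))
E
```

```text
[array([ 0.23139148,  0.37980469,  0.53568632,  0.0896567 , -0.00237514,
       -0.02635377, -0.06911022,  0.18525854]), np.float64(0.0016293637301036945)]
cam in tool [ 0.021  0.068 -0.001] look [ 0.962 -0.274 -0.003]
```

```bash
cat >> h.py <<'E'
LO=np.array([-2.99,-.89,.3,-1.14,0,-3.12]);HI=np.array([2.99,2.07,2.58,4.28,2.63,3.12])
def ik(p,Mt,P,q0):
    def F(q):
        x,M=fk(q,P); return np.r_[(x-p)*5,R.from_matrix(M.T@Mt).as_rotvec()]
    s=least_squares(F,np.clip(q0,LO+.01,HI-.01),bounds=(LO,HI),max_nfev=200); return s.x,np.abs(s.fun).max()
bowl=np.array([.535,.028,0]); board=np.array([.557,.293,.008])
def toolM(psi,e,roll,flip=0):
    """tool points yaw psi, e below horizontal; roll 0 = mouth up"""
    p,e=np.radians([psi,e]); hh=np.array([np.cos(p),np.sin(p),0]); t=np.cos(e)*hh-np.sin(e)*up
    return frame(t,np.cross(up,hh)*(-1 if flip else 1))@R.from_euler('x',roll,degrees=True).as_matrix()
def tcp_from(M,pt,along,th=12,flip=0):
    "TCP so that tin-axis point `along` m beyond tin centre lies at pt (grip at +.02)"
    t=np.radians(th); w=-M[:,1]*(-1 if flip else 1); mm=-np.sin(t)*M[:,0]+np.cos(t)*w
    return pt-(along-.02)*mm-.147*M[:,0],mm
E
python3 - <<'E'
from h import *
P,_=fit(); q=bot.observe()['joint_pos']
seeds=[q,[0,.5,1.8,0,1,-1.5],[0,.5,1.8,1.57,1.5,-1.5],[0,.5,1.8,1.57,1.5,1.5],[0,.5,1.8,-.8,1.5,0],[0,.3,2.2,0,.5,1.5]]
def best(p,M):
    r=[ik(p,M,P,np.array(s)) for s in seeds]; ok=[x for x in r if x[1]<.01]; return [x[0].round(2).tolist() for x in ok]
def uniq(l): 
    o=[]
    for x in l:
        if not any(np.allclose(x,y,atol=.05) for y in o): o.append(x)
    return o
for psi in(-30,0,30,60,90):
    M=toolM(psi,12,0); p,mm=tcp_from(M,board+[0,0,.06],0); print('place',psi,mm.round(2),uniq(best(p,M)))
for psi in(-90,-60,-30,0,30,60,90):
  for e,roll in((0,180),(15,180),(30,180)):
    M=toolM(psi,e,roll); p,mm=tcp_from(M,bowl+[0,0,.085],.06); print('pour',psi,e,mm.round(2),uniq(best(p,M)))
E
```

```text
place -30 [-0.  0.  1.] []
place 0 [ 0. -0.  1.] []
place 30 [-0.  0.  1.] [[1.05, 0.17, 2.13, 4.01, 0.69, 0.95]]
place 60 [0. 0. 1.] [[0.9, 0.29, 2.4, 2.96, 0.92, 1.65]]
place 90 [0. 0. 1.] [[0.36, 0.54, 2.24, 1.84, 1.25, 1.92]]
pour -90 0 [-0.    0.21 -0.98] []
pour -90 15 [-0.    0.45 -0.89] [[0.43, 0.55, 1.44, -1.14, 1.83, -2.6]]
pour -90 30 [-0.    0.67 -0.74] [[0.32, 0.44, 1.5, -0.97, 1.64, -2.65]]
pour -60 0 [-0.1   0.18 -0.98] []
pour -60 15 [-0.23  0.39 -0.89] []
pour -60 30 [-0.33  0.58 -0.74] [[0.39, 0.23, 1.74, -1.12, 1.27, -2.85]]
pour -30 0 [-0.18  0.1  -0.98] []
pour -30 15 [-0.39  0.23 -0.89] []
pour -30 30 [-0.58  0.33 -0.74] []
pour 0 0 [-0.21 -0.   -0.98] [[0.8, -0.06, 2.36, 4.14, 1.02, -2.25]]
pour 0 15 [-0.45 -0.   -0.89] []
pour 0 30 [-0.67 -0.   -0.74] []
pour 30 0 [-0.18 -0.1  -0.98] []
pour 30 15 [-0.39 -0.23 -0.89] [[0.68, -0.27, 2.58, 3.46, 0.49, -1.82]]
pour 30 30 [-0.58 -0.33 -0.74] []
pour 60 0 [-0.1  -0.18 -0.98] [[0.07, 0.36, 2.52, 2.15, 1.43, -1.35]]
pour 60 15 [-0.23 -0.39 -0.89] [[0.05, 0.21, 2.55, 2.01, 1.12, -1.21]]
pour 60 30 [-0.33 -0.58 -0.74] [[-0.0, 0.12, 2.53, 1.76, 0.87, -1.01]]
pour 90 0 [ 0.   -0.21 -0.98] [[-0.31, 0.63, 2.15, 1.28, 1.68, -1.22]]
pour 90 15 [ 0.   -0.45 -0.89] [[-0.31, 0.51, 2.17, 1.18, 1.47, -1.13]]
pour 90 30 [ 0.   -0.67 -0.74] [[-0.3, 0.4, 2.18, 1.04, 1.28, -1.01]]
```

Plan: grip leaning 12° towards the present, 20 mm towards the mouth from the centre. Lift, yaw until the mouth faces -y, and carry it over the bowl. Pitch to pour with the hand on the -y side, then roll 180° to bring the mouth up and place.

>>> {"api": "arm_command", "payload": {"targets": [[[0, 0, -0.5], [0, -0.4, -0.4], 1], [[0, 0, 0], [2.5, 0, 0], 1], [[0, 0, 0], [2.5, 0, 0], 1], [[0, 0, 0], [2, 0, 0], 1], [[0, 0, 0], [0, 0, 0], 1]]}}

```text
clock: 3.15
ee_pos: [0.6027, -0.2692, 0.2258]
tcp_rot: [0.519, -0.366, 0.605, 0.48]
ft_force: [-0.9, 0.9, -0.9]
opening: 0.0883
```

```bash
python3 - <<'E'
from h import *
p,M=grasp(12,0); todo(p,M); snap('wrist','w2.png')
E
```

```text
t 3.15 q [-0.59  0.62  1.41 -0.06  1.31 -1.85] F [-0.9  0.9 -0.9] op 0.0883 p [ 0.6027 -0.2692  0.2258]
shift tool now cm [4.96 0.29 0.06]  after turn [4.97 0.25 0.07]  turn deg [-0.02  0.03  0.41]
```

View pics/w2.png

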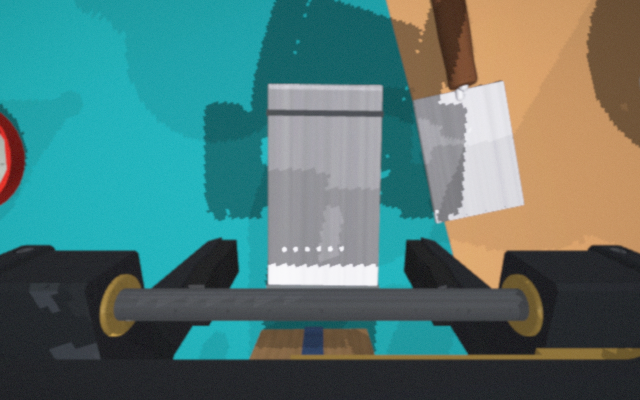

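The tin sits centred between the fingers (edges 268–381, tips at 237 and 405). I'll go down and close.

>>> {"api": "arm_command", "payload": {"targets": [[[0, 0, 0.4], [1.5, 0.2, 0], 1], [[0, 0, 0], [1.5, 0, 0], 1], [[0, 0, 0], [1.3, 0, 0], 1], [[0, 0, 0], [0.6, 0, 0], 1], [[0, 0, 0], [0, 0, 0], 1]]}}

```text
clock: 3.7
ee_pos: [0.5908, -0.2655, 0.1775]
tcp_rot: [0.518, -0.363, 0.606, 0.482]
ft_force: [0.6, 0.1, -0.2]
opening: 0.088
```

>>> {"api": "arm_command", "payload": {"targets": [[[0, 0, 0], [0, 0, 0], 0], [[0, 0, 0], [0, 0, 0], -0.2], [[0, 0, 0], [0, 0, 0], -0.5], [[0, 0, 0], [0, 0, 0], -1], [[0, 0, 0], [0, 0, 0], -1]]}}

```text
clock: 4.2
ee_pos: [0.5918, -0.2659, 0.1798]
tcp_rot: [0.518, -0.365, 0.606, 0.481]
ft_force: [0.2, 0.3, 3.0]
opening: 0.0597
```

```bash
python3 - <<'E'
from h import *
p,M=grasp(12,0); todo(p,M); print(fit())
E
```

```text
t 4.2 q [-0.59  0.66  1.45 -0.07  1.23 -1.85] F [0.2 0.3 3. ] op 0.0597 p [ 0.5918 -0.2659  0.1798]
shift tool now cm [0.22 0.09 0.05]  after turn [0.22 0.09 0.05]  turn deg [-0.03 -0.01  0.18]
(array([ 0.22723796,  0.36574656,  0.55514299,  0.0768269 ,  0.03357752,
       -0.07950046, -0.36749133,  0.48296189]), np.float64(0.0022757239134997))
```

>>> {"api": "arm_command", "payload": {"targets": [[[0, 0, 0], [-1.5, 0.3, 0], -1], [[0, 0, 0], [-2.9, 0.6, 0], -1], [[0, 0, 0], [-2.9, 0.6, 0], -1], [[0, 0, 0], [-2.9, 0.6, 0], -1], [[0, 0, -6], [-2.9, 0.6, 0], -1]]}}

```text
clock: 4.7
ee_pos: [0.5921, -0.266, 0.3144]
tcp_rot: [0.543, -0.396, 0.586, 0.453]
ft_force: [-0.0, 0.8, -2.0]
opening: 0.0598
```

>>> {"api": "arm_command", "payload": {"targets": [[[0, 0, -6], [-2, 0, 0], -1], [[8, 0, 0], [0, 0, 0], -1], [[8, 0, 0], [0, 0, 0], -1], [[8, 0, 0], [0, 0, 0], -1], [[8, 0, 0], [0, 0, 0], -1]]}}

```text
clock: 5.2
ee_pos: [0.5937, -0.2664, 0.3337]
tcp_rot: [0.662, -0.251, 0.661, 0.25]
ft_force: [0.4, -0.1, -2.8]
opening: 0.0603
```

>>> {"api": "arm_command", "payload": {"targets": [[[8, 0, 0], [0, 0, 0], -1], [[8, 0, 0], [0, 0, 0], -1], [[8, 0, 0], [0, 0, 0], -1], [[8, 0, 0], [0, 0, 0], -1], [[8, 0, 0], [0, 0, 0], -1]]}}

```text
clock: 5.7
ee_pos: [0.5937, -0.2664, 0.3335]
tcp_rot: [0.708, -0.01, 0.706, 0.009]
ft_force: [0.5, 0.8, -2.5]
opening: 0.0596
```

```bash
python3 - <<'E'
from h import *
P,r=fit(); print(P.round(3),r); q=bot.observe()['joint_pos']
for e,z,dy in((90,.15,.03),(70,.13,.03),(50,.11,.02),(30,.1,.01),(15,.09,0),(0,.09,0)):
    M=toolM(90,e,180); p,mm=tcp_from(M,bowl+[0,dy,z],.06); q,err=ik(p,M,P,q); print(e,p.round(3),mm.round(2),q.round(2),round(err,3))
    if e==90: todo(p,M)
snap('scene','s1.png')
E
```

```text
[ 0.227  0.366  0.555  0.077  0.034 -0.08  -0.367  0.483] 0.0022757239134997
90 [0.535 0.097 0.289] [ 0.   -0.98  0.21] [-0.03  0.2   1.81 -0.    1.13 -0.03] 0.0
t 5.7 q [-0.6   0.41  1.47  0.    1.26 -0.63] F [ 0.5  0.8 -2.5] op 0.0596 p [ 0.5937 -0.2664  0.3335]
shift tool now cm [ 4.43 36.51 -4.88]  after turn [ 4.48 36.36 -5.87]  turn deg [1.56 0.09 0.06]
70 [0.535 0.047 0.274] [ 0.   -0.99 -0.14] [-0.08  0.1   2.29  0.48  0.84 -0.41] 0.0
50 [ 0.535 -0.011  0.241] [ 0.   -0.88 -0.47] [-0.04  0.    2.58  0.82  0.88 -0.71] 0.092
30 [ 0.535 -0.063  0.203] [ 0.   -0.67 -0.74] [-0.12  0.12  2.58  0.9   1.15 -0.96] 0.251
15 [ 0.535 -0.096  0.164] [ 0.   -0.45 -0.89] [-0.16  0.25  2.58  0.97  1.37 -1.18] 0.339
0 [ 0.535 -0.111  0.129] [ 0.   -0.21 -0.98] [-0.16  0.37  2.58  1.02  1.61 -1.4 ] 0.383
```

View pics/s1.png

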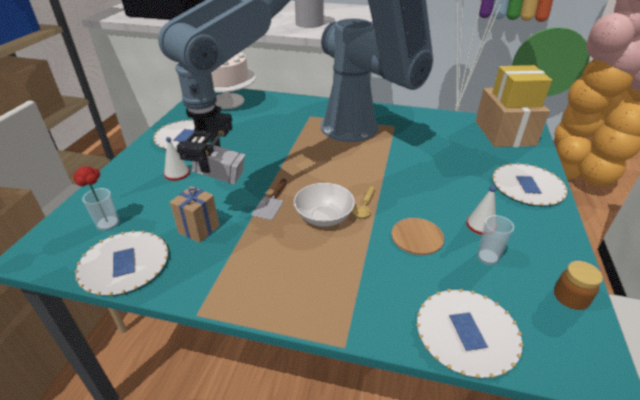

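The scene view shows the tin held with its mouth towards -y, and nothing disturbed. I'll carry it over the bowl.

>>> {"api": "arm_command", "payload": {"targets": [[[1.6, 0, 0], [0, 3, -1], -1], [[0, 0, 0], [0, 4.6, -1], -1], [[0, 0, 0], [0, 4.7, -1], -1], [[0, 0, 0], [0, 4.7, -1], -1], [[0, 0, 0], [0, 4.7, -1], -1]]}}

```text
clock: 6.25
ee_pos: [0.5411, -0.0485, 0.3331]
tcp_rot: [0.708, -0.003, 0.706, 0.002]
ft_force: [1.0, 0.6, -1.3]
opening: 0.0597
```

>>> {"api": "arm_command", "payload": {"targets": [[[0, 0, 0], [0.4, 4.7, -0.8], -1], [[0, 0, 0], [1, 4.7, 0], -1], [[0, 0, 0], [1, 4, 0], -1], [[0, 0, 6], [1, 1.3, 0], -1], [[0, 0, -6], [1, 0, 0], -1]]}}

```text
clock: 6.75
ee_pos: [0.5329, 0.0999, 0.2886]
tcp_rot: [0.708, -0.001, 0.706, 0.004]
ft_force: [-0.3, -1.5, -2.2]
opening: 0.0598
```

```bash
sed -i 's/^P0=.*/P0=np.array([.3,.4,.4,.1,0,0,.116,0])/; s/\[1,1,1,1,5,5,1,1\]/[1,1,1,1,1,1,1,200]/' h.py; python3 - <<'E'
from h import *
e,M,s=pose(); P,r=fit(); print(P.round(3),r); q=s['joint_pos']
for l in open('log.txt'):
    a,b,_=json.loads(l); print((fk(a,P)[0]-b).round(4), end=' ')
for e,z,dy in((90,.15,.03),(70,.13,.03),(50,.11,.02),(30,.1,.01),(15,.09,0),(0,.09,0)):
    M=toolM(90,e,180); p,mm=tcp_from(M,bowl+[0,dy,z],.06); q,err=ik(p,M,P,q); print(e,p.round(3),mm.round(2),q.round(2),round(err,3))
    if e in(90,70): todo(p,M)
E
```

```text
[ 0.233  0.379  0.512  0.087 -0.02   0.013  0.116  0.   ] 0.013750023113914711
[ 0.0006 -0.0026  0.0014] [ 0.0006 -0.0026  0.0014] [-0.0036  0.0027  0.0014] [-0.0017  0.0029  0.0013] [-0.0006  0.0022  0.001 ] [-0.0006  0.0022  0.001 ] [ 0.003  -0.0002 -0.0008] [ 0.0065 -0.0024 -0.0029] [-0.0082  0.0032  0.0009] [ 0.0138 -0.0027 -0.0048] 90 [0.535 0.097 0.289] [ 0.   -0.98  0.21] [-0.04  0.21  1.82 -0.    1.12 -0.04] 0.0
t 6.75 q [-0.03  0.24  1.79  0.    1.11 -0.04] F [-0.3 -1.5 -2.2] op 0.0598 p [0.5329 0.0999 0.2886]
shift tool now cm [-0.01 -0.28  0.21]  after turn [-0.01 -0.28  0.21]  turn deg [ 0.46  0.1  -0.24]
70 [0.535 0.047 0.274] [ 0.   -0.99 -0.14] [-0.19  0.21  1.86  0.37  1.17 -0.35] 0.0
t 6.75 q [-0.03  0.24  1.79  0.    1.11 -0.04] F [-0.3 -1.5 -2.2] op 0.0598 p [0.5329 0.0999 0.2886]
shift tool now cm [ 1.47 -5.26  0.16]  after turn [-0.4  -5.45  0.21]  turn deg [ 0.47  0.02 19.76]
50 [ 0.535 -0.011  0.241] [ 0.   -0.88 -0.47] [-0.34  0.29  1.87  0.68  1.32 -0.63] 0.0
30 [ 0.535 -0.063  0.203] [ 0.   -0.67 -0.74] [-0.46  0.42  1.84  0.89  1.55 -0.81] 0.0
15 [ 0.535 -0.096  0.164] [ 0.   -0.45 -0.89] [-0.53  0.55  1.8   1.01  1.73 -0.91] 0.0
0 [ 0.535 -0.111  0.129] [ 0.   -0.21 -0.98] [-0.56  0.68  1.76  1.13  1.92 -0.95] 0.0
```

>>> {"api": "arm_command", "payload": {"targets": [[[0, 0, 4], [0.1, -1.1, 0], -1], [[0, 0, 4], [0.1, -1.1, 0], -1], [[0, 0, 4], [0.1, -1.1, 0], -1], [[0, 0, 4], [0.1, -1.1, 0], -1], [[0, 0, 4], [0.1, -1.1, 0], -1]]}}

```text
clock: 7.25
ee_pos: [0.5337, 0.0439, 0.2767]
tcp_rot: [0.697, 0.12, 0.695, 0.126]
ft_force: [-1.2, 0.5, -2.2]
opening: 0.0596
```

>>> {"api": "arm_command", "payload": {"targets": [[[0, 0, 4], [0, -1.3, 0], -1], [[0, 0, 4], [0, -1.3, 0], -1], [[0, 0, 4], [0, -1.3, 0], -1], [[0, 0, 4], [0, -1.3, 0], -1], [[0, 0, 4], [0, -1.3, 0], -1]]}}

```text
clock: 7.75
ee_pos: [0.5342, -0.0135, 0.2463]
tcp_rot: [0.665, 0.239, 0.663, 0.245]
ft_force: [0.2, 0.3, -2.1]
opening: 0.0597
```

```bash
python3 - <<'E'
from h import *
for e,z,dy in((50,.11,.02),(30,.1,.01)):
    M=toolM(90,e,180); p,mm=tcp_from(M,bowl+[0,dy,z],.06); todo(p,M)
e,M,s=pose(); P,r=fit(); print(P.round(3),r)
snap('scene','s2.png')
E
```

```text
t 7.75 q [-0.42  0.37  1.81  0.65  1.34 -0.7 ] F [ 0.2  0.3 -2.1] op 0.0597 p [ 0.5342 -0.0135  0.2463]
shift tool now cm [ 0.52 -0.14  0.08]  after turn [ 0.52 -0.13  0.08]  turn deg [ 0.54 -0.04 -0.04]
t 7.75 q [-0.42  0.37  1.81  0.65  1.34 -0.7 ] F [ 0.2  0.3 -2.1] op 0.0597 p [ 0.5342 -0.0135  0.2463]
shift tool now cm [ 0.14 -6.52  0.02]  after turn [-2.09 -6.18  0.08]  turn deg [ 0.53 -0.13 19.96]
[ 0.253  0.428  0.516  0.155 -0.029 -0.001  0.118 -0.001] 0.016747926648807088
```

View pics/s2.png

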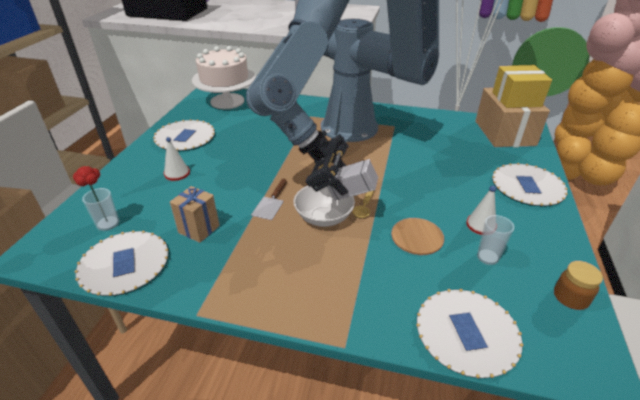

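The scene view shows the mouth tilting over the bowl at about (325,200), with the hand on the server side. I'll carry on pitching.

>>> {"api": "arm_command", "payload": {"targets": [[[0, 0, 4], [-0.1, -1.3, 0], -1], [[0, 0, 4], [-0.1, -1.3, 0], -1], [[0, 0, 4], [-0.2, -1.3, 0], -1], [[0, 0, 4], [-0.2, -1.3, 0], -1], [[0, 0, 4], [-0.3, -1.2, 0], -1]]}}

```text
clock: 8.3
ee_pos: [0.5346, -0.0628, 0.2045]
tcp_rot: [0.613, 0.35, 0.612, 0.356]
ft_force: [-0.1, 0.3, -2.8]
opening: 0.0601
```

>>> {"api": "arm_command", "payload": {"targets": [[[0, 0, 4], [-0.4, -1.2, 0], -1], [[0, 0, 4], [-0.4, -1.2, 0], -1], [[0, 0, 4], [-0.4, -1.2, 0], -1], [[0, 0, 3], [-0.4, -1.2, 0], -1], [[0, 0, 0], [0, 0, 0], -1]]}}

```text
clock: 8.8
ee_pos: [0.5345, -0.097, 0.166]
tcp_rot: [0.561, 0.428, 0.562, 0.432]
ft_force: [0.4, 1.3, -1.1]
opening: 0.0598
```

```bash
python3 - <<'E'
from h import *
for e,z,dy in((15,.09,0),(0,.09,0)):
    M=toolM(90,e,180); p,mm=tcp_from(M,bowl+[0,dy,z],.06); todo(p,M)
snap('scene','s3.png'); t=snap('top','t3.png')
a=cv2.imread('pics/s3.png')[130:250,240:440]; b=cv2.imread('pics/t3.png')[150:270,240:440]
cv2.imwrite('pics/c3.png',cv2.resize(np.vstack([a,b]),None,fx=2.5,fy=2.5,interpolation=cv2.INTER_CUBIC))
E
```

```text
t 8.8 q [-0.62  0.72  1.68  0.92  1.76 -0.98] F [ 0.4  1.3 -1.1] op 0.0598 p [ 0.5345 -0.097   0.166 ]
shift tool now cm [ 0.18 -0.2   0.05]  after turn [ 0.18 -0.2   0.05]  turn deg [ 0.17 -0.26  0.07]
t 8.8 q [-0.62  0.72  1.68  0.92  1.76 -0.98] F [ 0.4  1.3 -1.1] op 0.0598 p [ 0.5345 -0.097   0.166 ]
shift tool now cm [-0.36 -3.92  0.04]  after turn [-1.36 -3.69  0.05]  turn deg [ 0.14 -0.28 15.07]
```

View pics/c3.png

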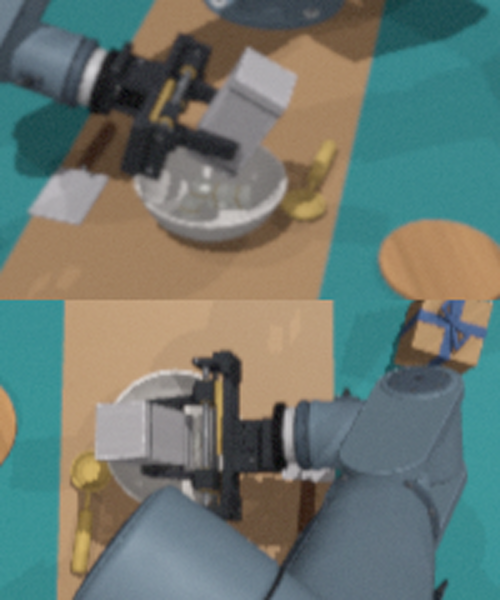

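The crop shows white and gold toffees in the bowl. I'll steepen the tin, shake it lightly, lift it and look.

>>> {"api": "arm_command", "payload": {"targets": [[[0, 0, 4], [-0.2, -0.7, 0], -1], [[0, 0, 4], [-0.2, -0.7, 0], -1], [[0, 0, 4], [-0.3, -0.7, 0], -1], [[0, 0, 3], [-0.3, -0.7, 0], -1], [[0, 0, 0], [0, 1, 0], -1]]}}

```text
clock: 9.4
ee_pos: [0.5344, -0.1101, 0.1501]
tcp_rot: [0.499, 0.498, 0.502, 0.501]
ft_force: [-0.6, 0.5, -1.5]
opening: 0.06
```

>>> {"api": "arm_command", "payload": {"targets": [[[0, 0, 0], [0, -1, 0], -1], [[0, 0, 0], [0, 1, 0], -1], [[0, 0, 0], [0, -1, 0], -1], [[0, 0, 0], [0, 1, 0], -1], [[0, 0, 0], [0, 0, 0], -1]]}}

```text
clock: 9.9
ee_pos: [0.535, -0.1108, 0.1519]
tcp_rot: [0.5, 0.498, 0.501, 0.502]
ft_force: [0.6, -0.6, -1.0]
opening: 0.0595
```

>>> {"api": "arm_command", "payload": {"targets": [[[0, 0, 0], [0, 3, 0], -1], [[0, 0, 0], [0, 3, 0], -1], [[0, 0, 0], [0, 3, 0], -1], [[0, 0, 0], [0, 3, 0], -1], [[0, 0, 0], [0, 0, 0], -1]]}}

```text
clock: 10.4
ee_pos: [0.5353, -0.1111, 0.2747]
tcp_rot: [0.502, 0.496, 0.5, 0.502]
ft_force: [0.3, -0.1, -1.2]
opening: 0.06
```

```bash
python3 - <<'E'
from h import *
e,M,s=pose(); P,r=fit(); print(P.round(3),r); print(e.round(3),s['joint_pos'].round(2),M.round(2).tolist(),s['ft_force'])
M=toolM(75,12,0); p,mm=tcp_from(M,board+[0,0,.16],0); q,err=ik(p,M,P,s['joint_pos']+[.3,0,0,0,0,3]); print(p,q.round(2),err)
snap('scene','s4.png')
a=cv2.imread('pics/s4.png')[140:240,260:420]
cv2.imwrite('pics/c4.png',cv2.resize(a,None,fx=5,fy=5,interpolation=cv2.INTER_CUBIC))
E
```

```text
[ 0.283  0.403  0.524  0.158 -0.027 -0.002  0.115  0.001] 0.01871078716103003
[ 0.535 -0.111  0.275] [-0.65  0.6   1.68  1.11  2.05 -0.83] [[-0.01, -0.01, 1.0], [1.0, 0.0, 0.01], [-0.0, 1.0, 0.01]] [ 0.31436264 -0.09405886 -1.23765254]
[0.51978501 0.15411175 0.21856302] [-0.23  0.41  2.04  1.46  1.39  2.28] 1.9108467648325134e-13
```

View pics/c4.png

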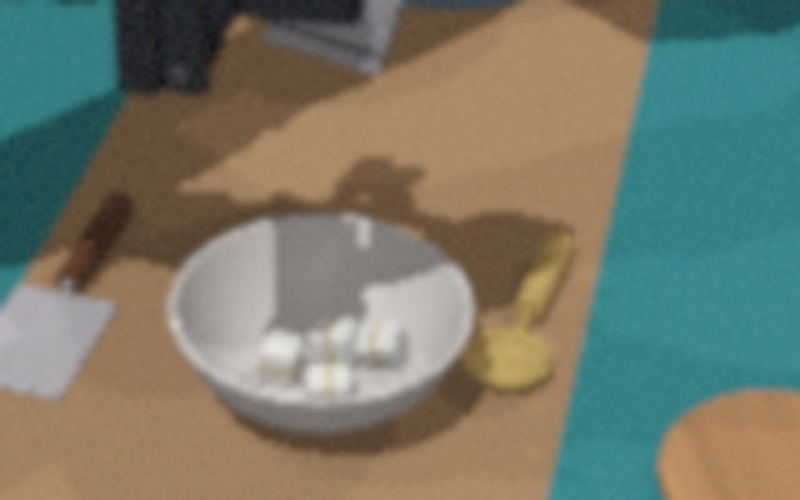

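Four toffees lie in the bowl, at crop positions (280,355), (330,340), (380,340) and (330,380). The bowl hasn't moved. Next I'll roll the tin mouth-up.

>>> {"api": "arm_command", "payload": {"targets": [[[8, 0, 0], [0, 0, 0], -1], [[8, 0, 0], [0, 0, 0], -1], [[8, 0, 0], [0, 0, 0], -1], [[8, 0, 0], [0, 0, 0], -1], [[8, 0, 0], [0, 0, 0], -1]]}}

```text
clock: 10.95
ee_pos: [0.5341, -0.1104, 0.2693]
tcp_rot: [0.296, 0.64, 0.643, 0.298]
ft_force: [1.2, -0.2, -0.4]
opening: 0.06
```

>>> {"api": "arm_command", "payload": {"targets": [[[8, 0, 0], [0, 0, 0], -1], [[8, 0, 0], [0, 0, 0], -1], [[8, 0, 0], [0, 0, 0], -1], [[8, 0, 0], [0, 0, 0], -1], [[8, 0, 0], [0, 0, 0], -1]]}}

```text
clock: 11.45
ee_pos: [0.5341, -0.1104, 0.2692]
tcp_rot: [0.059, 0.703, 0.706, 0.06]
ft_force: [0.7, 0.7, -1.7]
opening: 0.06
```

>>> {"api": "arm_command", "payload": {"targets": [[[8, 0, 0], [0, 0, 0], -1], [[8, 0, 0], [0, 0, 0], -1], [[8, 0, 0], [0, 0, 0], -1], [[8, 0, 0], [0, 0, 0], -1], [[8, 0, 0], [0, 0, 0], -1]]}}

```text
clock: 11.95
ee_pos: [0.5341, -0.1104, 0.2692]
tcp_rot: [-0.185, 0.681, 0.684, -0.186]
ft_force: [-0.4, 0.1, -0.9]
opening: 0.06
```

>>> {"api": "arm_command", "payload": {"targets": [[[8, 0, 0], [0, 0, 0], -1], [[8, 0, 0], [0, 0, 0], -1], [[8, 0, 0], [0, 0, 0], -1], [[8, 0, 0], [0, 0, 0], -1], [[8, 0, 0], [0, 0, 0], -1]]}}

```text
clock: 12.45
ee_pos: [0.5341, -0.1104, 0.2693]
tcp_rot: [-0.406, 0.577, 0.579, -0.408]
ft_force: [-0.6, -0.2, -0.3]
opening: 0.0598
```

>>> {"api": "arm_command", "payload": {"targets": [[[8, 0, 0], [0, 0, 0], -1], [[8, 0, 0], [0, 0, 0], -1], [[4, 0, 0], [0, 0, 0], -1], [[0, 0, 0], [0, 0, 0], -1], [[0, 0, 0], [0, 0, 0], -1]]}}

```text
clock: 12.95
ee_pos: [0.5343, -0.1105, 0.2698]
tcp_rot: [-0.498, 0.499, 0.502, -0.501]
ft_force: [-0.2, 0.1, -0.7]
opening: 0.0598
```

```bash
python3 - <<'E'
from h import *
for ps in(90,75):
  M=toolM(ps,12,0); p,mm=tcp_from(M,board+[0,0,.13],0); print(p); todo(p,M)
E
```

```text
[0.557      0.1492123  0.18856302]
t 12.95 q [-0.65  0.61  1.68  1.11  2.04  2.31] F [-0.2  0.1 -0.7] op 0.0598 p [ 0.5343 -0.1105  0.2698]
shift tool now cm [25.96  8.13 -2.38]  after turn [27.09  2.55 -2.27]  turn deg [ 0.18  0.26 11.99]
[0.51978501 0.15411175 0.18856302]
t 12.95 q [-0.65  0.61  1.68  1.11  2.04  2.31] F [-0.2  0.1 -0.7] op 0.0598 p [ 0.5343 -0.1105  0.2698]
shift tool now cm [26.47  8.12  1.34]  after turn [26.32  2.71  8.25]  turn deg [ 1.75 15.2  11.94]
```

>>> {"api": "arm_command", "payload": {"targets": [[[0.9, 7.6, 6], [0, 0, 0], -1], [[0.9, 7.6, 6], [0, 0, 0], -1], [[0, 0, 0], [3, 0, 1], -1], [[0, 0, 0], [3, 0, 1], -1], [[0, 0, 0], [3, 0, 1], -1]]}}

```text
clock: 13.45
ee_pos: [0.5251, -0.0169, 0.2538]
tcp_rot: [-0.511, 0.592, 0.385, -0.489]
ft_force: [0.3, -0.1, -1.5]
opening: 0.0599
```

>>> {"api": "arm_command", "payload": {"targets": [[[0, 0, 0], [3, 0, 1], -1], [[0, 0, 0], [3, 0, 1], -1], [[0, 0, 0], [3, 0, 1], -1], [[0, 0, 0], [3, 0, 1], -1], [[0, 0, 0], [3, 0, 1], -1]]}}

```text
clock: 13.95
ee_pos: [0.51, 0.1385, 0.2259]
tcp_rot: [-0.511, 0.592, 0.385, -0.49]
ft_force: [0.1, 0.7, -1.0]
opening: 0.06
```

>>> {"api": "arm_command", "payload": {"targets": [[[0, 0, 0], [2.3, 0, 0.2], -1], [[0, 0, 0], [0, 1.4, 0], -1], [[0, 0, 0], [0, 1.3, 0], -1], [[0, 0, 0], [0, 0, 0], -1], [[0, 0, 0], [0, 0, 0], -1]]}}

```text
clock: 14.45
ee_pos: [0.5124, 0.1543, 0.1953]
tcp_rot: [-0.512, 0.592, 0.384, -0.49]
ft_force: [0.1, 0.6, -1.6]
opening: 0.0598
```

```bash
python3 - <<'E'
from h import *
M=toolM(75,12,0); p,mm=tcp_from(M,board+[0,0,.06],0); print(p); todo(p,M)
snap('scene','s5.png'); snap('top','t5.png')
a=cv2.imread('pics/s5.png')[110:290,310:530]; b=cv2.imread('pics/t5.png')[120:300,160:380]
cv2.imwrite('pics/c5.png',cv2.resize(np.hstack([a,b]),None,fx=1.8,fy=1.8,interpolation=cv2.INTER_CUBIC))
E
```

```text
[0.51978501 0.15411175 0.11856302]
t 14.45 q [-0.22  0.55  1.96  1.47  1.41  2.22] F [ 0.1  0.6 -1.6] op 0.0598 p [0.5124 0.1543 0.1953]
shift tool now cm [ 1.57  7.51 -0.75]  after turn [ 1.76  7.47 -0.72]  turn deg [0.09 1.74 1.29]
```

View pics/c5.png

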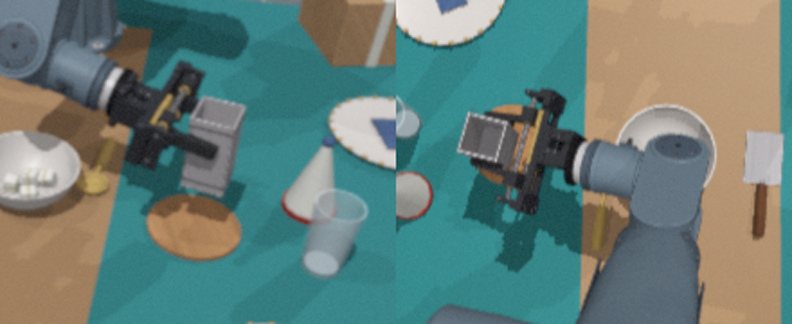

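The picture shows the tin mouth-up and empty, near the board, at crop (483,137) in the top half. Four toffees are still in the bowl. I'll check the tin's axis from the top view.

>>> {"api": "arm_command", "payload": {"targets": [[[0, 1.7, 1.3], [0, 0, 0], -1], [[0, 0, 0], [1.7, 2, -0.7], -1], [[0, 0, 0], [0, 2, 0], -1], [[0, 0, 0], [0, 0, 0], -1], [[0, 0, 0], [0, 0, 0], -1]]}}

```text
clock: 15.05
ee_pos: [0.5215, 0.1608, 0.1534]
tcp_rot: [-0.512, 0.603, 0.37, -0.487]
ft_force: [1.1, 0.4, -0.5]
opening: 0.0597
```

```bash
python3 - <<'E'
from h import *
e,M,s=pose(); t=np.radians(12); w=-M[:,1]; mm=-np.sin(t)*M[:,0]+np.cos(t)*w; g=e+.147*M[:,0]; print('axis',mm.round(3),'centre',(g-.02*mm).round(4),'mouth',(g+.04*mm).round(4))
Mt=toolM(75,12,0); p,_=tcp_from(Mt,board+[0,0,.06],0); todo(p,Mt)
snap('top','t6.png'); 
print('px mouth expected',proj('t6.png',g+.04*mm),'board c',ray('t6.png',224,200.5,.008))
a=cv2.imread('pics/t6.png')[150:250,160:290]
cv2.imwrite('pics/c6.png',cv2.resize(a,None,fx=6,fy=6,interpolation=cv2.INTER_CUBIC))
E
```

```text
axis [-0.002  0.     1.   ] centre [0.5586 0.2997 0.1029] mouth [0.5585 0.2997 0.1629]
t 15.05 q [-0.2   0.65  1.92  1.51  1.36  2.15] F [ 1.1  0.4 -0.5] op 0.0597 p [0.5215 0.1608 0.1534]
shift tool now cm [0.05 3.55 0.  ]  after turn [ 0.05  3.55 -0.01]  turn deg [0.12 0.05 0.01]
px mouth expected [211.10859996 193.31283772] board c [0.55659049 0.29323448 0.008     ]
```

View pics/c6.png

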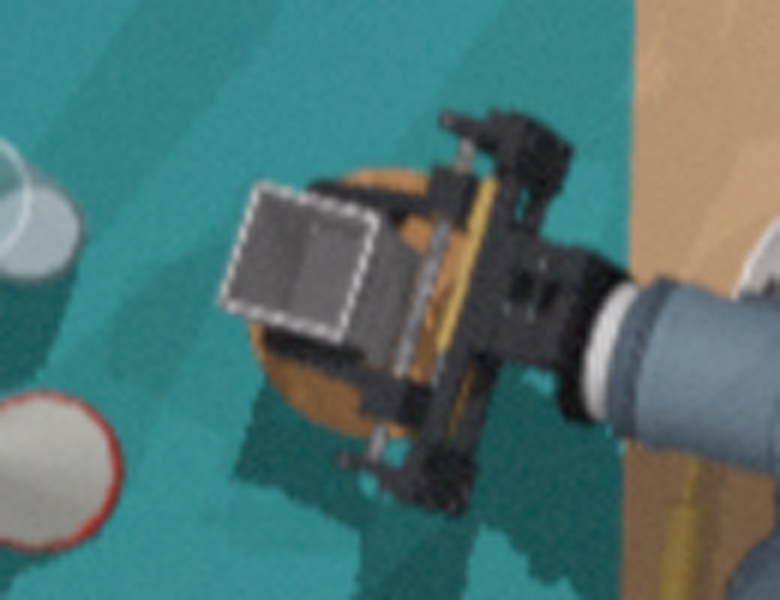

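The mouth centre measures about (210,193), which agrees with the expected (211,193), and the tin is upright. I'll lower it gently.

>>> {"api": "arm_command", "payload": {"targets": [[[0, 0, 0], [0, 1, 0], -1], [[0, 0, 0], [0, 1, 0], -1], [[0, 0, 0], [0, 0.6, 0], -1], [[0, 0, 0], [0, 0.3, 0], -1], [[0, 0, 0], [0, 0, 0], -1]]}}

```text
clock: 15.6
ee_pos: [0.5197, 0.1551, 0.124]
tcp_rot: [-0.512, 0.603, 0.37, -0.487]
ft_force: [0.4, 0.5, -0.9]
opening: 0.0598
```

>>> {"api": "arm_command", "payload": {"targets": [[[0, 0, 0], [0, 0.2, 0], -1], [[0, 0, 0], [0, 0.1, 0], -1], [[0, 0, 0], [0, 0, 0], -1]]}}

```text
clock: 15.9
ee_pos: [0.5197, 0.1546, 0.1217]
tcp_rot: [-0.512, 0.603, 0.37, -0.487]
ft_force: [-0.5, -0.6, -1.2]
opening: 0.0598
```

```bash
cat >> h.py <<'E'
def tinst():
    e,M,s=pose(); t=np.radians(12); w=-M[:,1]; mm=-np.sin(t)*M[:,0]+np.cos(t)*w; g=e+.147*M[:,0]; print('axis',mm.round(3),'centre',(g-.02*mm).round(4),s['ft_force'].round(1),s['opening'])
E
python3 -c "
from h import *
tinst()"
```

```text
axis [-0.002  0.001  1.   ] centre [0.5568 0.2935 0.0711] [-0.5 -0.6 -1.2] 0.05975391682627766
```

>>> {"api": "arm_command", "payload": {"targets": [[[0, 0, 0], [0, 0.1, 0], -1], [[0, 0, 0], [0, 0, 0], -1]]}}

```text
clock: 16.1
ee_pos: [0.5198, 0.1544, 0.1209]
tcp_rot: [-0.512, 0.603, 0.37, -0.487]
ft_force: [0.2, 0.4, -0.7]
opening: 0.0596
```

>>> {"api": "arm_command", "payload": {"targets": [[[0, 0, 0], [0, 0.1, 0], -1], [[0, 0, 0], [0, 0, 0], -1]]}}

```text
clock: 16.3
ee_pos: [0.5197, 0.1542, 0.1204]
tcp_rot: [-0.512, 0.603, 0.371, -0.486]
ft_force: [-2.1, -1.2, 5.6]
opening: 0.06
```

>>> {"api": "arm_command", "payload": {"targets": [[[0, 0, 0], [0, 0.1, 0], -1], [[0, 0, 0], [0, 0, 0], -1]]}}

```text
clock: 16.5
ee_pos: [0.5198, 0.1541, 0.1201]
tcp_rot: [-0.512, 0.603, 0.372, -0.486]
ft_force: [-4.8, -2.2, 9.3]
opening: 0.0599
```

```bash
python3 -c "
from h import *
tinst()"
```

```text
axis [-0.004 -0.003  1.   ] centre [0.5568 0.2932 0.0701] [-4.8 -2.2  9.3] 0.05994245417085692
```

Contact at 9 N. I'll ease off 1 mm, open, and lift straight up.

>>> {"api": "arm_command", "payload": {"targets": [[[0, 0, 0], [0, -0.1, 0], -1], [[0, 0, 0], [0, 0, 0], 0.4], [[0, 0, 0], [0, 0, 0], 0.6], [[0, 0, 0], [0, 0, 0], 0.9], [[0, 0, 0], [0, 0, 0], 0.9]]}}

```text
clock: 17.0
ee_pos: [0.5196, 0.1542, 0.1196]
tcp_rot: [-0.512, 0.603, 0.37, -0.487]
ft_force: [-0.7, -0.1, 0.2]
opening: 0.0827
```

>>> {"api": "arm_command", "payload": {"targets": [[[0, 0, 0], [0, 0, 0], 0.9], [[0, 0, 0], [-0.1, -0.5, 0], 0.9], [[0, 0, 0], [-0.2, -1, 0], 0.9], [[0, 0, 0], [-0.2, -1, 0], 0.9], [[0, 0, 0], [0, 0, 0], 0.9]]}}

```text
clock: 17.5
ee_pos: [0.5203, 0.1545, 0.1471]
tcp_rot: [-0.511, 0.604, 0.371, -0.486]
ft_force: [-0.3, -0.4, 0.4]
opening: 0.0838
```

```bash
python3 - <<'E'
from h import *
tinst(); snap('scene','s7.png')
a=cv2.imread('pics/s7.png')[110:290,290:530]
cv2.imwrite('pics/c7.png',cv2.resize(a,None,fx=3,fy=3,interpolation=cv2.INTER_CUBIC))
E
```

```text
axis [-0.005  0.001  1.   ] centre [0.5575 0.2934 0.0966] [-0.3 -0.4  0.4] 0.08381405510735188
```

View pics/c7.png

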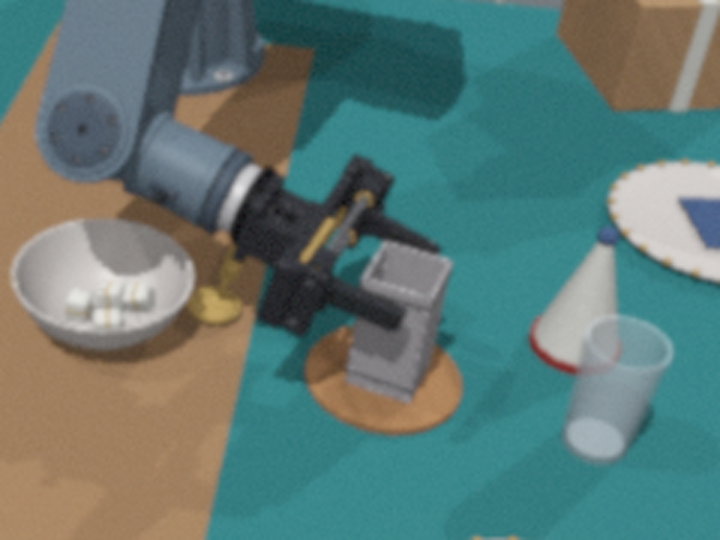

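The tin stands on the board, the fingers are free, and four toffees are in the bowl. I'll raise the hand clear.

>>> {"api": "arm_command", "payload": {"targets": [[[0, 0, 0], [-0.4, -2, 0], 0.9], [[0, 0, 0], [-0.4, -2, 0], 0.9], [[0, 0, 0], [-0.5, -2.5, 0], 0.9], [[0, 0, 0], [-0.5, -2.5, 0], 0.9], [[0, 0, 0], [-0.6, -3, 0], 0.9]]}}

```text
clock: 18.05
ee_pos: [0.5193, 0.1561, 0.268]
tcp_rot: [-0.512, 0.603, 0.37, -0.487]
ft_force: [1.1, 0.1, 0.5]
opening: 0.0837
```

>>> {"api": "arm_command", "payload": {"targets": [[[0, 0, 0], [-3, 0, 0], 0.9], [[0, 0, 0], [-3, 0, 0], 0.9], [[0, 0, 0], [0, 0, 0], 0.9], [[0, 0, 0], [0, 0, 0], 0.9], [[0, 0, 0], [0, 0, 0], 0.9]]}}

```text
clock: 18.55
ee_pos: [0.5045, 0.0998, 0.2798]
tcp_rot: [-0.512, 0.603, 0.37, -0.487]
ft_force: [-0.2, -0.2, 0.0]
opening: 0.0838
```

```bash
python3 - <<'E'
from h import *
tinst(); snap('scene','s8.png'); snap('top','t8.png')
for z,k in ((.068,'c'),(.128,'mouth')): print(k,proj('s8.png',[.557,.293,z]).round(1),proj('t8.png',[.557,.293,z]).round(1))
a=cv2.imread('pics/s8.png')[60:260,60:540]; b=cv2.imread('pics/t8.png')[100:300,100:580]
cv2.imwrite('pics/c8.png',cv2.resize(np.vstack([a,b]),None,fx=1.5,fy=1.5,interpolation=cv2.INTER_CUBIC))
E
```

```text
axis [-0.001  0.001  1.   ] centre [0.5415 0.2388 0.2292] [-0.2 -0.2  0. ] 0.08377143574937251
c [419.7 216.9] [220.3 198. ]
mouth [423.2 199. ] [216.1 195.5]
```

```bash
python3 - <<'E'
from h import *
a,b=[cv2.imread(f'pics/{n}.png').astype(int) for n in('s7','s8')]
d=np.abs(a-b).mean(2)
print('tin base',d[222:244,405:432].mean().round(1),'toffees',d[203:220,308:345].mean().round(1),'static table ref',d[280:320,520:560].mean().round(1))
a=cv2.imread('pics/top0.png').astype(int); b=cv2.imread('pics/t8.png').astype(int); d=np.abs(a-b).mean(2)
for n,(x,y) in dict(present=(418,160),hatR=(477,240),hatL=(166,229),tumbler=(155,184),server=(363,215),spoon=(273,240)).items(): print(n,d[y-12:y+12,x-10:x+10].mean().round(1))
bot.finish_job()
E
```

```text
tin base 10.9 toffees 2.3 static table ref 1.8
present 9.5
hatR 7.8
hatL 8.3
tumbler 7.3
server 13.5
spoon 16.9
the job is handed in; nothing more can be done
```

The job is handed in, at about 18.6 s on the robot's clock. No verdict came back, and my last comparison of pictures was inconclusive.

**What I did:** I gripped the tin leaning 12° towards the present and lifted it. I poured all four toffees into the bowl by pitching the tin, so the fingers never handled them. I then rolled the tin mouth-up and lowered it in 1 mm steps until contact at about 9 N. After that I eased off, opened the gripper and withdrew straight up.

**Checks that agreed:**
- **Tin position:** just before release, the arm pose put the tin's axis within about 1 mm of the board's centre and less than 0.5° off vertical. A top view taken just before lowering agreed to about a pixel.
- **After release:** the picture taken just after the gripper opened showed the tin upright on the board and four toffees in the bowl. The present and the right-hand hat were outside that crop. Wrist force stayed near zero while I withdrew.

**Checks that were missing or unclear:**
- **No final look:** I had used up my 12 pictures, so the final scene was only compared by numbers.
- **Toffees:** their area hardly changed after the release (2.3, against 1.8 for bare table).
- **Tin base:** its area changed by 10.9. The hand and its shadow leaving that area could explain it, but I didn't confirm that.
- **Bystanders:** the present, hats, glass, server and spoon changed by 7–17 compared with the first picture. I put this down to arm shadows or blocked views, and no picture I viewed showed any of them moved. These numbers do not rule out small shifts.

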